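Air the seedlings: clear the pot and flip the propagator lid open

TASK

Air the seedlings in the larger of the two mini propagators. First push the square cactus pot that stands in front of its lid tab sideways along the surface, without gripping, lifting or tipping it, until the whole pot is past the left or right end of that propagator. Then, with a fingertip under the tab, gently swing the lid up and over until it lies back against its stop by its own weight; leave the small propagator shut and everything else where it stands.

Things in the scene. Friction and masses are not known exactly. Their poses are not given: they have to be found in the camera images.
- tray_large: larger propagator's grey seed tray, fixed to the surface: 110 mm deep (its x) by 160 mm wide (its y) by 60 mm high, with seedlings in it. Origin at the centre of its underside; z up. Its front, with the lid tab, faces its own -x (roughly the robot), the hinge runs along the top of its +x side. It may stand left or right of the small one and be turned up to 0.42 rad
- lid_large (a joint): hinge of the larger propagator's lid, rad: 0 shut, growing as the front edge rises; stop at 1.95. The lid is a white frame with a 20 mm high clear dome (a closed shell, top 24 mm above the hinge line), mass 0.09 to 0.16 kg. It swings freely, falls shut below about 1.35 and falls back to the stop by itself above that
- lid_large_hinge (a point): middle of the larger lid's hinge line, at the top of the tray's rear edge, 60 mm above the surface; its axes turn with the lid and are those of the tray when shut (x from tab to hinge, z up). The underside of the lid is its plane z = 0 and reaches to x = -110 mm
- lid_large_tab (a point): middle of the outer end of the larger lid's upturned thumb tab: 72 mm wide, 4 mm thick, starting at the lid's front edge and rising outwards at 35 degrees, so that its end stands 129 mm from the hinge towards the front and about 16 mm above the hinge line when shut. Below and in front of it is free air down to the surface; a fingertip brought in under it lifts it. Its axes are those of lid_large_hinge
- lid_small (a joint): hinge of the small propagator's lid, rad: 0 shut; must stay shut
- tray_small: small propagator of the same make, fixed: 90 mm deep, 110 mm wide, 50 mm high tray, 74 mm high with its lid; origin at the centre of its underside, its tab on its -x side reaches 20 mm further
- square_pot: the square terracotta pot with a small ball cactus, loose, 0.16 to 0.3 kg: 52 mm square, 60 mm square at the rim (40 to 50 mm up), cactus top 78 mm up. Origin at the centre of its underside, z up, x and y along its sides. It stands in front of the larger propagator's tab, its centre 120 to 135 mm in front of the tray's centre and up to 35 mm to either side
- thimble_pot: tiny round terracotta pot with a ball cactus, 40 mm wide, 60 mm tall, standing between the two propagators; loose, origin at the centre of its underside, to be left alone
- stalk_pot: round white pot 68 mm wide with an upright leafy stalk, about 100 mm tall, at the left; loose, origin at the centre of its underside, to be left alone
- globe_pot: round terracotta pot 64 mm wide with a ball cactus, 88 mm tall, at the right; loose, origin at the centre of its underside, to be left alone
- feed_jar: amber glass jar with a white cap, 56 mm wide, 85 mm tall, at the left rear; loose, origin at the centre of its underside, to be left alone
- spray_can: white bottle with a black cap, 48 mm wide, 110 mm tall, at the right rear; loose, origin at the centre of its underside, to be left alone
- dibber: wooden-handled pricking-out tool lying flat near the robot, about 200 mm long and 30 mm thick; loose, origin at the centre of its underside, to be left alone
- saucer: terracotta saucer 90 mm wide, 16 mm high, lying near the robot; loose, origin at the centre of its underside, to be left alone

How it is judged (in metres and radians):
On the way, in this order (a step that is already met when the one before it is completed fails the run):
1. the square pot is pushed sideways past the end of the larger propagator, upright, with the lid still shut ((y of square_pot in the frame of tray_large above 0.1 m or y of square_pot in the frame of tray_large below -0.1 m) and angle between square_pot's own z axis and vertical below 0.15 rad and height (world z) of square_pot between -0.008 and 0.008 m and value of joint lid_large below 0.15 rad), for 0.2 s.
2. the larger lid is swung past its over-centre point (value of joint lid_large above 1.6 rad), for 0.1 s.
At the end, for the whole second after the job is handed in: The larger lid rests back at its stop (over 1.85 rad), still; the small lid is shut (under 0.08 rad); the square pot stands upright (within 0.15 rad) and at rest on the surface with its centre more than 100 mm to the left or right of the larger tray's centre, measured along the tray's width (value of joint lid_large above 1.85 rad and velocity of joint lid_large between -0.1 and 0.1 rad/s and value of joint lid_small below 0.08 rad and (y of square_pot in the frame of tray_large above 0.1 m or y of square_pot in the frame of tray_large below -0.1 m) and angle between square_pot's own z axis and vertical below 0.15 rad and height (world z) of square_pot between -0.008 and 0.008 m and linear speed of square_pot below 0.02 m/s); the robot touches nothing.
It fails at once if the square pot is lifted off the surface (over 12 mm) or tipped (over 0.4 rad) (height (world z) of square_pot above 0.012 m or angle between square_pot's own z axis and vertical above 0.4 rad).
It fails at once if the larger propagator or its lid is pressed or pinched with more than 20 N (contact force between tray_large and the fingers above 20 N).
It fails at once if the small propagator's lid is raised more than 0.25 rad (value of joint lid_small above 0.25 rad).
It fails at once if a bystander is moved more than 30 mm (distance of any of thimble_pot, stalk_pot, globe_pot, feed_jar, spray_can, dibber, saucer from where it was at the start of the episode above 0.03 m).
It also fails if it takes over 58 s, if anything falls off the work surface, if the arm or the gripper's body presses on something with over 40 N, if the wrist force passes 120 N, or if a joint passes its speed limit or range.

ROBOT

A 6-joint arm with a two-finger parallel gripper is mounted at the origin on the work surface. World frame = base frame: x ahead of the robot, y to its left, z up, the work surface at z = 0. Lengths are in m, angles in degrees, forces in N, time in s.
With the tool pointing down it reaches from about 0.35 to 0.875 m from the base axis. Payload 4.2 kg.
Tool frame: the origin (TCP) lies midway between the tips of the shut fingers; the grasp point (between the pads) lies r.pinch_z behind it (r.pinch_z is the distance from the TCP to the grasp point, in m); z points along the fingers, y is the direction in which the jaws open and shut (so a half turn about z gives the same grasp; the last joint's range is limited). The gripper opens to 87 mm and grips with 3 to 60 N. Pads are 19 mm wide; open, the fingers measure 117 mm over their backs; the gripper's body (75 mm by 190 mm) begins 51 mm behind the grasp point.
Start: joints at [-56.459, 22.042, 0.453, 0, -68.411, -14.817], TCP at [0.201, -0.592, 0.223] pointing down, gripper open.
Joint ranges: [-179.83, 179.83], [-69.29, 118.12], [-61.27, 80.66], [-181.25, 117.63], [-171.15, -9.14], [-177.46, 177.46]. Speed limits (degrees/s): [159.86, 159.86, 180, 180, 180, 180].

INTERFACE

Orientations are given as a 3x3 rotation matrix whose columns are the frame's x, y, z axes.
In Python, from station import r gives the robot as it stands. The module is installed in compiled form; this text tells all that it offers.
- The arm moves only by the tool play_rows, never from a script. Its argument "deltas" is a list of rows, each a list of 7 numbers: the shift along the tool's x, y, z in units of 25 mm (1.0 is 25 mm), then the turn, a rotation vector about the tool's x, y, z in units of 5 degrees (1.0 is 5 degrees), then the finger opening in mm, from 0 to 87. In form: [[tx, ty, tz, wx, wy, wz, fingers], ...]. A call has 1 to 12 rows; each row is the pose to reach, as a shift and turn from the pose commanded when the call began, along the tool's axes at that moment; what a row does not reach only later rows make up. A row lasts 1/10 s, in which the tool goes at most 50 mm and 8.59 degrees, less where a joint would pass 70% of its speed; a pose out of reach is approached as far as the arm can. A call with a gripper value outside its range is refused whole. The fingers move at their own pace and stop on an object; the grip force is fixed at half the most. Time passes only in rows, so rows that repeat a pose let the fingers close. It gives the time, the measured TCP pose, the force and the opening at its end, in the units of the state.
- r.sense(): the state, without advancing time (a new reading comes with each control period).
- r.capture(name): name is "side" or "top"; returns a dict with "pixels" (400x640x3 uint8, red, green, blue), "camera_matrix" (3x3 intrinsics, pixels), "R" (3x3) and "t" (3): a world point X has camera coordinates R X + t. Camera axes: x right, y down, z forward; pixel columns grow to the right and rows downward; lengths in m; the calibration is good to about 2 mm. A picture is of the moment at which its call begins. There is no depth.
- r.finish_job(): hands the job in, once; it reports no verdict.
Trained networks look in the newest picture that a camera, given by its name, has taken for a name from the list of things; names that differ only in an ending like _2 or _b are one class to them, and where a whole thing is asked for, a point or a joint stands for the part that bears it (a point fixed in the world has none). Each returns a list of dicts, best first, with "score" (0 to 1); they miss things now and then, are a little off and sometimes report something else, mostly with a low value. They report only what shows in the picture. A call takes as long as a camera call.
- r.spot_in(camera, target): "centre" ([x, y, z] in m, in world coordinates, good to about 4 mm: the middle of the surface that is visible of it).
- r.cut_out(camera, target): "region" (400x640 bool, what is visible of it).
The state is a dict: "time_s": time; "joints": joint angles; "joint_velocities": joint speeds; "effort": joint torques, N m; "tcp_pos": TCP position; "ee_rot": TCP orientation; "wrist_force": force on the tool from outside, world axes, zero at the start; "moment": the same for the moment, N m; "gripper_width": opening from 0.0 (shut) to 1.0 (fully open).
Only numpy, scipy, OpenCV 4.12 (cv2) and the standard library are available. Lean on these libraries where they do the work, as an engineer would, in place of code of your own. Each camera call takes 0.05 s, during which the arm holds its last target.

## Working session

There is one attempt and no reset: what is moved stays moved. The work goes in short steps, Python scripts to look and compute and a tool call to move; the robot and the scene stay as the last step left them, time stands still between calls to the robot, and variables do not carry over. Pictures are saved under pics/ and viewed, and the job is handed in when it is done.

Besides the shell and the picture viewer there is one more tool, called after "Call:" as name([rows], argument=value, ...), one row to a line, values as JSON. play_rows: Moves the arm, as the interface text tells. Its arguments: {"type":"object","properties":{"deltas":{"type":"array","items":{"type":"array","items":{"type":"number"}}}},"required":["deltas"]}

```bash
mkdir -p pics; ls; python3 - <<'E'
from station import r
import cv2,numpy as np
s=r.sense();print(s['time_s'],s['tcp_pos'],np.round(s['ee_rot'],3).tolist(),s['gripper_width'],r.pinch_z)
for c in('side','top'):
    d=r.capture(c);cv2.imwrite(f'pics/{c}0.png',d['pixels'][:,:,::-1]);print(c,d['camera_matrix'].round(1).tolist(),d['R'].round(3).tolist(),d['t'].round(3).tolist())
    for n in ['tray_large','lid_large_hinge','lid_large_tab','lid_large','tray_small','square_pot','thimble_pot','stalk_pot','globe_pot','feed_jar','spray_can','dibber','saucer']:
        o=r.spot_in(c,n);print(n,[(np.round(q['centre'],3).tolist(),round(q['score'],2)) for q in o[:2]])
E
```

```text
pics
0.0 [ 0.20046023 -0.59131544  0.22143752] [[-0.947, -0.321, -0.001], [-0.321, 0.947, 0.002], [0.0, 0.002, -1.0]] 1.0002179859091673 0.0187
side [[504.3, 0.0, 329.7], [0.0, 504.3, 194.5], [0.0, 0.0, 1.0]] [[-0.985, -0.17, -0.006], [-0.106, 0.644, -0.758], [0.133, -0.746, -0.653]] [0.495, 0.112, 1.532]
tray_large [([0.56, -0.092, 0.069], 0.72), ([0.599, 0.487, 0.061], 0.33)]
lid_large_hinge [([0.564, -0.123, 0.082], 0.6)]
lid_large_tab [([0.564, -0.132, 0.084], 0.89)]
lid_large [([0.564, -0.128, 0.088], 0.77)]
tray_small [([0.576, 0.218, 0.058], 0.8)]
square_pot [([0.438, -0.118, 0.054], 0.65)]
thimble_pot [([0.665, 0.004, 0.032], 0.45), ([0.67, 0.384, 0.057], 0.28)]
stalk_pot [([0.598, 0.487, 0.062], 0.65), ([0.564, -0.123, 0.083], 0.6)]
globe_pot [([0.599, -0.452, 0.055], 0.72), ([0.575, 0.215, 0.058], 0.38)]
feed_jar [([0.669, 0.386, 0.06], 0.73)]
spray_can [([0.672, -0.359, 0.054], 0.84)]
dibber [([0.443, -0.117, 0.053], 0.48), ([0.344, -0.25, 0.018], 0.47)]
saucer [([0.33, 0.159, 0.014], 0.75), ([0.565, -0.129, 0.087], 0.72)]
top [[462.2, 0.0, 314.1], [0.0, 462.2, 205.2], [0.0, 0.0, 1.0]] [[-0.003, -1.0, 0.005], [-0.995, 0.003, -0.099], [0.099, -0.005, -0.995]] [-0.013, 0.49, 1.373]
tray_large [([0.559, -0.144, 0.084], 0.85)]
lid_large_hinge [([0.566, -0.149, 0.084], 0.91)]
lid_large_tab [([0.562, -0.145, 0.086], 0.84)]
lid_large [([0.567, -0.148, 0.087], 0.58), ([0.603, 0.463, 0.059], 0.19)]
tray_small [([0.562, -0.143, 0.084], 0.7), ([0.342, -0.256, 0.023], 0.31)]
square_pot [([0.439, -0.14, 0.053], 0.81)]
thimble_pot [([0.665, -0.009, 0.036], 0.51)]
stalk_pot []
globe_pot [([0.591, -0.459, 0.069], 0.76)]
feed_jar [([0.663, 0.357, 0.087], 0.73), ([0.564, -0.141, 0.084], 0.43)]
spray_can [([0.667, -0.367, 0.075], 0.58), ([0.59, -0.459, 0.069], 0.15)]
dibber [([0.342, -0.257, 0.022], 0.66)]
saucer [([0.567, -0.147, 0.084], 0.5)]
```

View pics/side0.png

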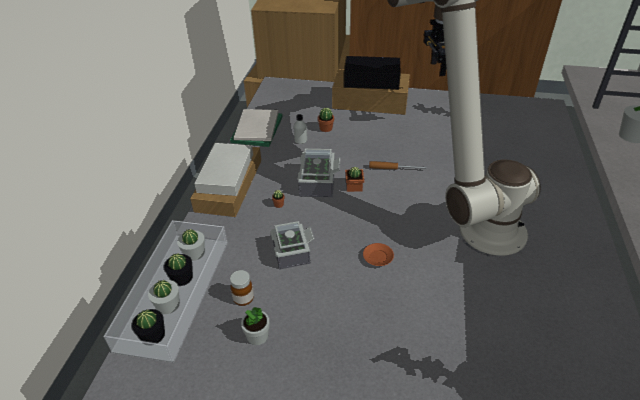

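View pics/top0.png

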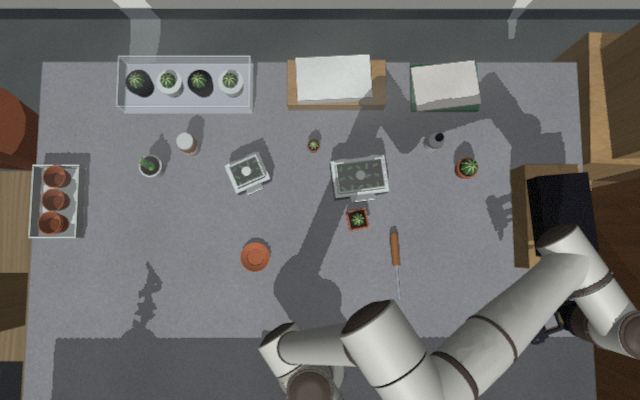

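The large propagator is at about (360,177) in the top view, with the square pot at (358,219) and the tab at (365,196). The dibber lies to the right at (395,250). I'll zoom in and fit the tray's pose.

```bash
python3 - <<'E'
from station import r
import cv2,numpy as np
for c,(u,v) in(('side',(330,165)),('top',(360,190))):
    d=r.capture(c);p=d['pixels'][v-50:v+50,u-65:u+65,::-1]
    cv2.imwrite(f'pics/{c}z.png',cv2.resize(p,None,fx=6,fy=6,interpolation=cv2.INTER_CUBIC))
    np.savez(c+'.npz',K=d['camera_matrix'],R=d['R'],t=d['t'])
    for n in ['lid_large','tray_large','square_pot']:
        o=r.cut_out(c,n)
        if o:
            m=o[0]['region'].astype(np.uint8);ct=max(cv2.findContours(m,0,2)[0],key=cv2.contourArea)
            print(c,n,o[0]['score'],m.sum(),cv2.minAreaRect(ct))
E
```

```text
side lid_large 0.67 301 ((300.0, 129.0), (28.0, 14.0), 90.0)
side tray_large 0.82 1689 ((318.5, 172.5), (47.0, 41.0), 90.0)
side square_pot 0.17 187 ((383.5, 164.5), (7.0, 27.0), 90.0)
top lid_large 0.95 2193 ((360.4386291503906, 178.5240478515625), (44.21409225463867, 55.25162124633789), 82.64761352539062)
top tray_large 0.74 2275 ((359.4934997558594, 178.70086669921875), (45.001747131347656, 55.7730827331543), 82.40535736083984)
top square_pot 0.67 415 ((357.40386962890625, 219.51925659179688), (20.396076202392578, 20.592193603515625), 78.69007110595703)
```

View pics/sidez.png

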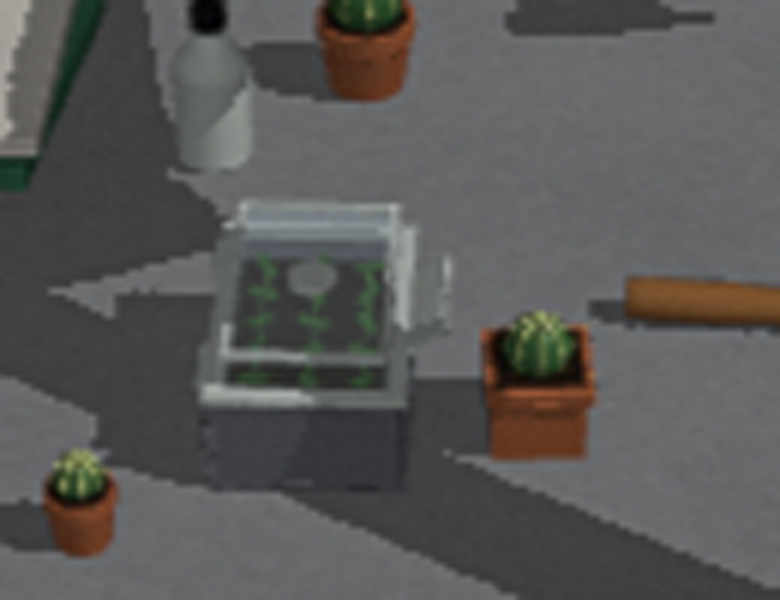

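View pics/topz.png

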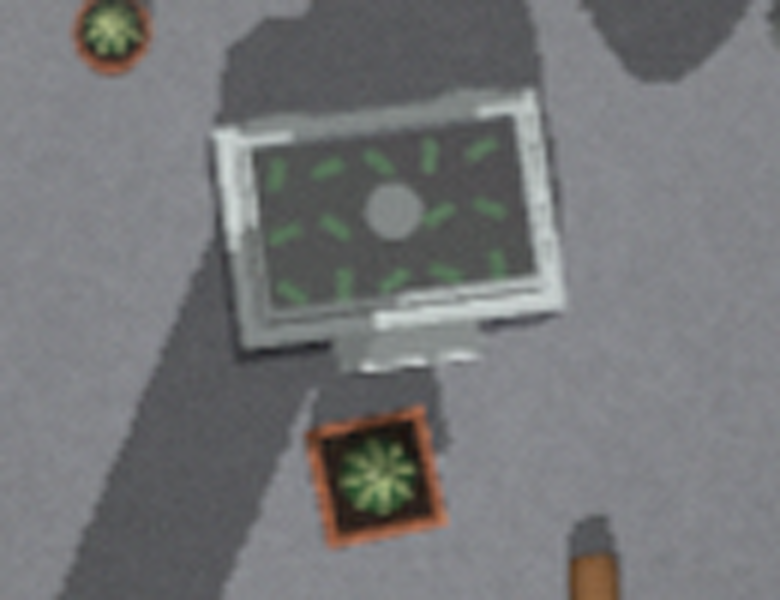

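```bash
cat > h.py <<'E'
import numpy as np
def ray(c,u,v,z):
    d=np.load(f'{c}.npz');K,R,t=d['K'],d['R'],d['t']
    C=-R.T@t;w=R.T@np.linalg.inv(K)@[u,v,1];return C+w*(z-C[2])/w[2]
def proj(c,X):
    d=np.load(f'{c}.npz');p=d['K']@(d['R']@X+d['t']);return p[:2]/p[2]
E
python3 - <<'E'
from h import *
def top(u,v,z):return ray('top',295+(u+.5)/6-.5,140+(v+.5)/6-.5,z)
def side(u,v,z):return ray('side',265+(u+.5)/6-.5,115+(v+.5)/6-.5,z)
L=np.array([top(*p,.064) for p in[(215,130),(535,92),(565,307),(243,348)]])
print('lid',L.round(3).tolist(),L.mean(0).round(3)); e=L[0]+L[3]-L[1]-L[2]; print('w',np.linalg.norm(e)/2,'yaw',np.arctan2(-e[0],e[1]), 'd',np.linalg.norm(L[0]+L[1]-L[2]-L[3])/2)
f=L[0]+L[1]-L[2]-L[3];print(np.arctan2(f[1],f[0]))
T=np.array([top(*p,.076) for p in[(345,372),(482,357)]]);print('tab',T.round(3).tolist())
P=np.array([top(*p,.05) for p in[(307,432),(422,407),(446,524),(332,548)]]);print('pot',P.round(3).tolist(),P.mean(0).round(3),np.linalg.norm(P[0]-P[1]),np.arctan2(-(P[0]-P[1])[0],(P[0]-P[1])[1]))
S=np.array([side(*p,.05) for p in[(483,332),(590,328),(595,400),(490,402)]]);print('pot side',S.round(3).tolist(),S.mean(0).round(3))
S=np.array([side(*p,.064) for p in[(400,405),(203,400)]]);print('lid L side F,R',S.round(3).tolist())
S=np.array([side(*p,.0) for p in[(402,488),(205,485)]]);print('tray bottom L F,R',S.round(3).tolist())
S=np.array([side(*p,.076) for p in[(450,257),(446,330)]]);print('tab side',S.round(3).tolist())
E
```

```text
lid [[0.617, -0.063, 0.064], [0.636, -0.222, 0.064], [0.528, -0.235, 0.064], [0.509, -0.076, 0.064]] [ 0.572 -0.149  0.064]
w 0.15968342525727064 yaw 0.1212251501589354 d 0.10868642498593904
0.11917218266042263
tab [[0.495, -0.125, 0.076], [0.503, -0.192, 0.076]]
pot [[0.468, -0.108, 0.05], [0.481, -0.165, 0.05], [0.423, -0.176, 0.05], [0.411, -0.12, 0.05]] [ 0.446 -0.142  0.05 ] 0.05831951884193274 0.21171475128426848
pot side [[0.478, -0.163, 0.05], [0.42, -0.176, 0.05], [0.41, -0.114, 0.05], [0.465, -0.103, 0.05]] [ 0.443 -0.139  0.05 ]
lid L side F,R [[0.51, -0.075, 0.064], [0.615, -0.062, 0.064]]
tray bottom L F,R [[0.51, -0.082, 0.0], [0.618, -0.067, 0.0]]
tab side [[0.502, -0.194, 0.076], [0.494, -0.128, 0.076]]
```

The two views agree:
- **Tray:** centre (0.572, -0.148), yaw 0.12.
- **Pot:** centre (0.4445, -0.1405), yaw 0.21.

I'll push the pot left with the fingers shut. Tilting the tool keeps the contact low on the body, under the rim.

```bash
cat >> h.py <<'E'
from scipy.spatial.transform import Rotation as Ro
def pose_push(d,tilt,lean):
    # z tool: down, tip leading towards d ; y tool ~ d ; lean: top goes towards robot(-x)
    d=np.r_[d,0]/np.linalg.norm(d);z=np.array([0,0,-1.]);y=d;x=np.cross(y,z)
    R=np.c_[x,y,z]
    ax=Ro.from_rotvec(-np.radians(tilt)*x).as_matrix()@R
    return Ro.from_rotvec(-np.radians(lean)*d).as_matrix()@ax if lean else ax
def delta(s,P,R):
    R0=np.array(s['ee_rot']);return np.r_[R0.T@(np.array(P)-s['tcp_pos'])/.025,np.degrees(Ro.from_matrix(R0.T@R).as_rotvec())/5]
E
python3 - <<'E'
from h import *
from station import r
s=r.sense()
print('dib',ray('top',393,231,.02),ray('top',396,265,.02), ray('top',400,232,.02))
d=np.array([-.209,.978]);R=pose_push(d,17,8);print(R.round(3))
C=np.array([.4445,-.1405])
for n,P in dict(a=[.30,-.45,.223],b=[*(C-d*.06),.16],c=[*(C-d*.06),.015]).items(): print(n,P,delta(s,P,R).round(2))
E
```

```text
dib [ 0.41171586 -0.25250323  0.02      ] [ 0.30987425 -0.25946899  0.02      ] [ 0.40863916 -0.2735849   0.02      ]
[[-0.968 -0.24   0.069]
 [-0.207  0.927  0.314]
 [-0.139  0.29  -0.947]]
a [0.3, -0.45, 0.223] [-5.59  4.1  -0.02 -3.3  -1.78  1.08]
b [np.float64(0.45704), np.float64(-0.19918000000000002), 0.16] [-14.76  11.58   2.5   -3.3   -1.78   1.08]
c [np.float64(0.45704), np.float64(-0.19918000000000002), 0.015] [-14.76  11.58   8.3   -3.3   -1.78   1.08]
```

Call:
play_rows([
  [-1.2, 1, 0, -0.3, -0.2, 0.1, 30],
  [-2.4, 2, 0.2, -0.6, -0.3, 0.2, 0],
  [-3.6, 3, 0.4, -0.9, -0.5, 0.3, 0],
  [-4.8, 4, 0.6, -1.2, -0.7, 0.4, 0],
  [-6, 5, 0.8, -1.5, -0.9, 0.5, 0],
  [-7.3, 6, 1, -1.8, -1, 0.6, 0],
  [-8.6, 7, 1.2, -2.1, -1.2, 0.7, 0],
  [-9.9, 8, 1.5, -2.4, -1.4, 0.8, 0],
  [-11.2, 9, 1.8, -2.7, -1.5, 0.9, 0],
  [-12.5, 10, 2.1, -3, -1.7, 1, 0],
  [-13.7, 10.9, 2.3, -3.3, -1.8, 1.08, 0],
  [-14.76, 11.58, 2.5, -3.3, -1.78, 1.08, 0],
])

```text
time_s: 3.0
tcp_pos: [0.4581, -0.1981, 0.1599]
ee_rot: [[-0.968, -0.24, 0.069], [-0.207, 0.926, 0.314], [-0.139, 0.29, -0.947]]
wrist_force: [0.2, -0.2, -0.2]
gripper_width: 0.029
```

```bash
python3 - <<'E'
from h import *
from station import r
import cv2
s=r.sense()
print(s['tcp_pos'],np.round(s['ee_rot'],3).tolist(),s['wrist_force'],s['gripper_width'])
d=np.array([-.209,.978]);R=pose_push(d,17,8)
C=np.array([.4445,-.1405])
for n,P in dict(b=[*(C-d*.06),.08],c=[*(C-d*.06),.015]).items(): print(n,P,delta(s,P,R).round(2))
for c in('side','top'):
    q=r.capture(c)['pixels'][60:260,200:520,::-1];cv2.imwrite(f'pics/{c}1.png',cv2.resize(q,None,fx=2.4,fy=2.4))
E
```

```text
[ 0.45806087 -0.19808315  0.15990207] [[-0.968, -0.24, 0.069], [-0.207, 0.926, 0.314], [-0.139, 0.29, -0.947]] [ 0.17850249 -0.22792335 -0.2364129 ] 0.02934973209457264
b [np.float64(0.45704), np.float64(-0.19918000000000002), 0.08] [ 0.49 -0.96  3.01  0.01  0.   -0.  ]
c [np.float64(0.45704), np.float64(-0.19918000000000002), 0.015] [ 0.86 -1.71  5.47  0.01  0.   -0.  ]
```

View pics/side1.png

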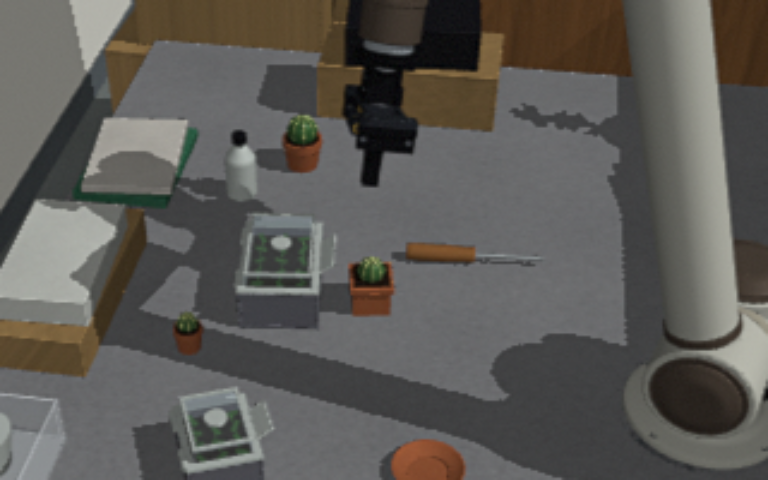

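View pics/top1.png

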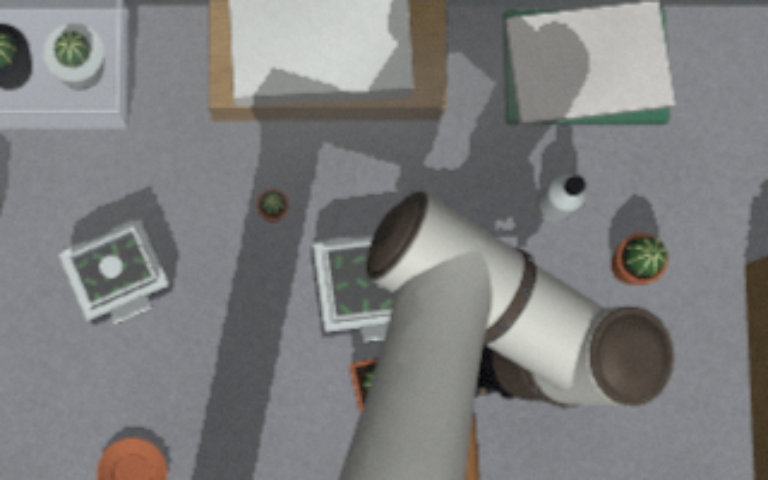

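The tool is up above the dibber gap and clear of everything, with the fingers shut. Next I descend beside the pot.

Call:
play_rows([
  [0.1, -0.2, 0.6, 0, 0, 0, 0],
  [0.2, -0.4, 1.3, 0, 0, 0, 0],
  [0.3, -0.65, 2, 0, 0, 0, 0],
  [0.4, -0.85, 2.7, 0, 0, 0, 0],
  [0.52, -1.05, 3.4, 0, 0, 0, 0],
  [0.64, -1.28, 4.1, 0, 0, 0, 0],
  [0.75, -1.5, 4.8, 0, 0, 0, 0],
  [0.83, -1.65, 5.3, 0, 0, 0, 0],
  [0.86, -1.71, 5.47, 0, 0, 0, 0],
  [0.86, -1.71, 5.47, 0, 0, 0, 0],
])

```text
time_s: 4.1
tcp_pos: [0.4558, -0.2006, 0.0148]
ee_rot: [[-0.969, -0.239, 0.068], [-0.207, 0.927, 0.314], [-0.138, 0.29, -0.947]]
wrist_force: [-0.0, 0.3, -0.3]
gripper_width: 0.006
```

```bash
python3 - <<'E'
from h import *
from station import r
import cv2
s=r.sense()
print(s['time_s'],s['tcp_pos'],s['wrist_force'],s['moment'])
d=np.array([-.209,.978]);R=pose_push(d,17,8)
for k in (.02,.07,.1,.12): print(k,delta(s,np.r_[.457+d[0]*k,-.1992+d[1]*k,.015],R).round(2))
q=r.capture('side')['pixels'][100:220,270:430,::-1];cv2.imwrite(f'pics/side2.png',cv2.resize(q,None,fx=4.5,fy=4.5,interpolation=2))
E
```

```text
4.1 [ 0.45578384 -0.20064245  0.01483363] [-0.04289806  0.33449874 -0.29157184] [-0.6802222   0.1354667  -0.02120028]
0.02 [-0.06  0.81  0.25  0.01 -0.01 -0.  ]
0.07 [-0.06  2.72  0.84  0.01 -0.01 -0.  ]
0.1 [-0.06  3.87  1.19  0.01 -0.01 -0.  ]
0.12 [-0.06  4.63  1.42  0.01 -0.01 -0.  ]
```

View pics/side2.png

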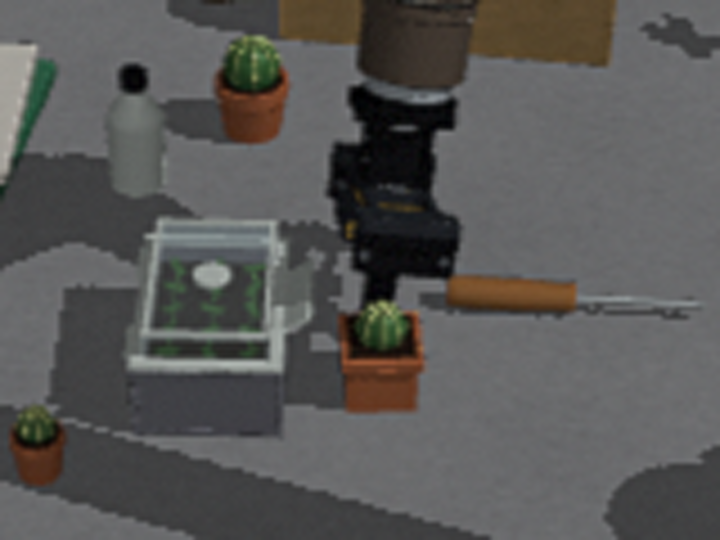

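Call:
play_rows([
  [-0.06, 0.3, 0.09, 0, 0, 0, 0],
  [-0.06, 0.5, 0.15, 0, 0, 0, 0],
  [-0.06, 0.65, 0.2, 0, 0, 0, 0],
  [-0.06, 0.8, 0.25, 0, 0, 0, 0],
  [-0.06, 0.95, 0.29, 0, 0, 0, 0],
  [-0.06, 1.1, 0.34, 0, 0, 0, 0],
  [-0.06, 1.3, 0.4, 0, 0, 0, 0],
  [-0.06, 1.5, 0.46, 0, 0, 0, 0],
  [-0.06, 1.7, 0.52, 0, 0, 0, 0],
  [-0.06, 1.9, 0.58, 0, 0, 0, 0],
  [-0.06, 2.1, 0.64, 0, 0, 0, 0],
  [-0.06, 2.3, 0.7, 0, 0, 0, 0],
])

```text
time_s: 5.35
tcp_pos: [0.4448, -0.1409, 0.0155]
ee_rot: [[-0.968, -0.24, 0.069], [-0.207, 0.927, 0.314], [-0.139, 0.29, -0.947]]
wrist_force: [-0.5, -1.5, 0.9]
gripper_width: 0.005
```

```bash
python3 - <<'E'
from h import *
from station import r
import cv2
s=r.sense()
print(s['time_s'],s['tcp_pos'],s['wrist_force'])
d=np.array([-.209,.978]);R=pose_push(d,17,8)
for k in (.07,.1,.12,.13): print(k,delta(s,np.r_[.457+d[0]*k,-.1992+d[1]*k,.015],R).round(2))
q=r.capture('side')['pixels'][100:220,270:430,::-1];cv2.imwrite(f'pics/side3.png',cv2.resize(q,None,fx=4.5,fy=4.5,interpolation=2))
q=r.capture('top')['pixels'][140:260,280:440,::-1];cv2.imwrite(f'pics/top3.png',cv2.resize(q,None,fx=4.5,fy=4.5,interpolation=2))
E
```

```text
5.35 [ 0.44481866 -0.14094221  0.01551081] [-0.46615141 -1.49457366  0.94670363]
0.07 [ 0.01  0.4   0.14  0.   -0.    0.  ]
0.1 [ 0.01  1.54  0.49  0.   -0.    0.  ]
0.12 [ 0.01  2.31  0.73  0.   -0.    0.  ]
0.13 [ 0.01  2.69  0.84  0.   -0.    0.  ]
```

View pics/side3.png

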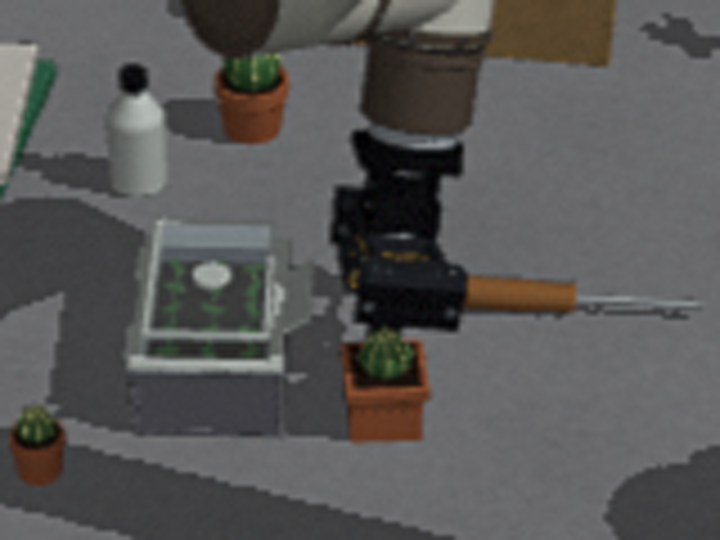

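View pics/top3.png

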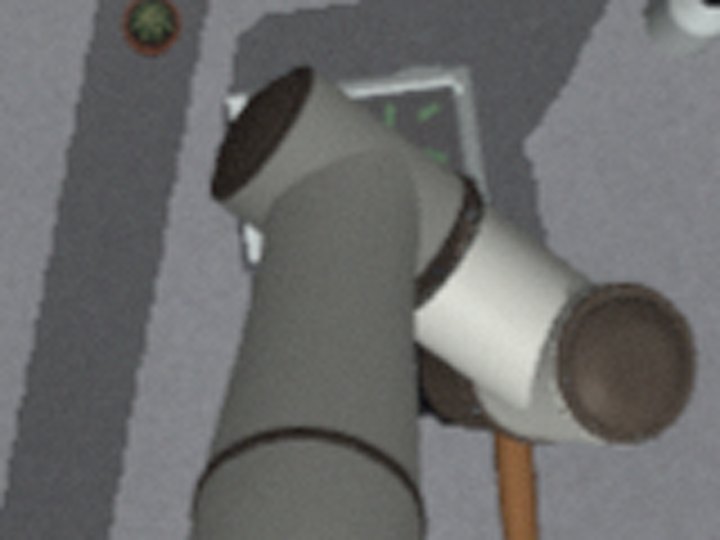

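The pot is sliding upright at about 1.6 N. I'll keep pushing, then back off.

Call:
play_rows([
  [0, 0.2, 0.08, 0, 0, 0, 0],
  [0, 0.4, 0.14, 0, 0, 0, 0],
  [0, 0.65, 0.22, 0, 0, 0, 0],
  [0, 0.9, 0.3, 0, 0, 0, 0],
  [0, 1.15, 0.37, 0, 0, 0, 0],
  [0, 1.4, 0.45, 0, 0, 0, 0],
  [0, 1.65, 0.53, 0, 0, 0, 0],
  [0, 1.9, 0.6, 0, 0, 0, 0],
  [0, 2.15, 0.68, 0, 0, 0, 0],
  [0, 2.35, 0.74, 0, 0, 0, 0],
  [0, 2.55, 0.8, 0, 0, 0, 0],
  [0, 2.65, 0.83, 0, 0, 0, 0],
])

```text
time_s: 6.65
tcp_pos: [0.4301, -0.0729, 0.015]
ee_rot: [[-0.968, -0.24, 0.068], [-0.207, 0.926, 0.314], [-0.139, 0.29, -0.947]]
wrist_force: [0.2, -0.9, 0.4]
gripper_width: 0.006
```

```bash
python3 - <<'E'
from h import *
from station import r
import cv2
s=r.sense()
print(s['time_s'],s['tcp_pos'],s['wrist_force'])
q=r.capture('side')['pixels'][120:240,300:460,::-1];cv2.imwrite(f'pics/side4.png',cv2.resize(q,None,fx=4.5,fy=4.5,interpolation=2))
q=r.capture('top')['pixels'][140:260,280:440,::-1];cv2.imwrite(f'pics/top4.png',cv2.resize(q,None,fx=4.5,fy=4.5,interpolation=2))
E
```

```text
6.65 [ 0.4301077  -0.07288575  0.01496776] [ 0.19480821 -0.85274263  0.3951508 ]
```

View pics/side4.png

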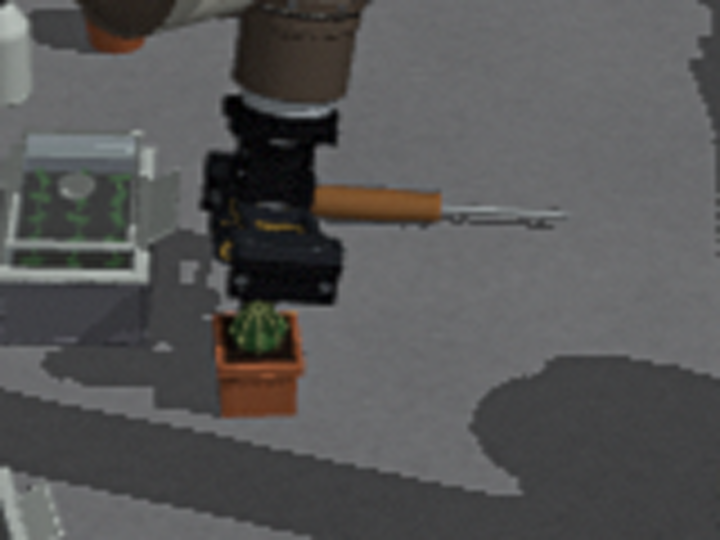

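View pics/top4.png

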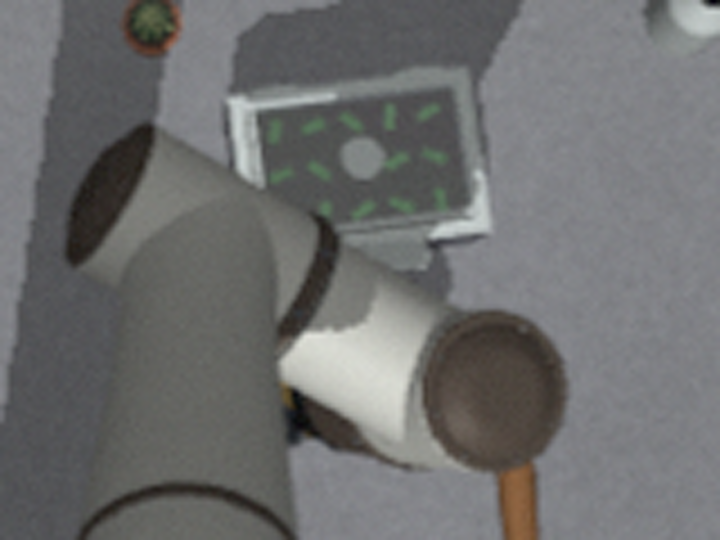

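```bash
cat >> h.py <<'E'
A=.12;TX=np.array([np.cos(A),np.sin(A),0]);TY=np.array([-np.sin(A),np.cos(A),0]);TC=np.array([.572,-.1485,0]);UP=np.array([0,0,1.])
H=TC+.055*TX+.06*UP
def liftpose(ex,ez,p,y=-.015):
    """E (upper tip corner) at tray x=ex from hinge, z=ez from hinge; tool pitched p deg below horizontal"""
    p=np.radians(p);z=np.cos(p)*TX-np.sin(p)*UP;n=np.sin(p)*TX+np.cos(p)*UP
    R=np.c_[-n if False else np.cross(TY,z),TY,z]
    return H+ex*TX+ez*UP+y*TY-.0095*n,R
E
python3 - <<'E'
from h import *
from station import r
P=np.array([ray('side',300+(u+.5)/4.5-.5,120+(v+.5)/4.5-.5,.05) for u,v in[(216,315),(298,312),(302,365),(217,372)]])
c=P.mean(0);print(c, 'tray frame',(c-TC)@TX,(c-TC)@TY)
for q in r.spot_in('side','square_pot')[:2]:print(q['centre'],q['score'])
s=r.sense();R0=s['ee_rot'];d=np.array([-.209,.978,0])
p=s['tcp_pos']-d*.035;print('back',delta(s,p,R0).round(2));print('up',delta(s,p+[0,0,.15],R0).round(2))
for ex,ez,pp in((-.2,.11,60),(-.2,.11,45)):
  P,R=liftpose(ex,ez,pp);print(P.round(3),R.round(2).tolist());print(delta(s,P,R).round(2))
E
```

```text
[ 0.42213509 -0.04080248  0.05      ] tray frame -0.13589447017156656 0.12486368936092887
[0.4174, -0.0183, 0.0523] 0.93
[0.6654, 0.0056, 0.0343] 0.29
back [ 0.   -1.34 -0.41  0.    0.    0.  ]
up [-0.83  0.4  -6.09  0.    0.    0.  ]
[ 0.422 -0.182  0.165] [[-0.86, -0.12, 0.5], [-0.1, 0.99, 0.06], [-0.5, 0.0, -0.87]]
[ 0.4  -2.2  -7.08  3.7  -4.52  0.33]
[ 0.423 -0.182  0.163] [[-0.7, -0.12, 0.7], [-0.08, 0.99, 0.08], [-0.71, 0.0, -0.71]]
[ 0.35 -2.23 -7.    3.76 -7.5  -0.16]
```

The pot is at tray y ≈ 0.125, upright. I'll back off, rise and pitch the tool forward.

Call:
play_rows([
  [0, -0.3, -0.1, 0, 0, 0, 0],
  [0, -0.8, -0.25, 0, 0, 0, 0],
  [0, -1.34, -0.41, 0, 0, 0, 0],
  [-0.15, -1, -1.5, 0, 0, 0, 0],
  [-0.4, -0.5, -3, 0, 0, 0, 0],
  [-0.6, -0.2, -4.4, 0.2, -0.2, 0, 0],
  [-0.4, -0.5, -5.8, 1, -1.2, 0, 0],
  [-0.2, -1, -6.5, 1.8, -2.2, 0.1, 0],
  [0, -1.5, -7, 2.6, -3.2, 0.2, 0],
  [0.2, -2, -7.08, 3.3, -4, 0.3, 0],
  [0.4, -2.2, -7.08, 3.7, -4.52, 0.33, 0],
  [0.4, -2.2, -7.08, 3.7, -4.52, 0.33, 0],
])

```text
time_s: 8.0
tcp_pos: [0.4192, -0.1827, 0.1644]
ee_rot: [[-0.861, -0.117, 0.495], [-0.101, 0.993, 0.059], [-0.498, 0.001, -0.867]]
wrist_force: [0.2, -0.4, -0.1]
gripper_width: 0.003
```

```bash
python3 - <<'E'
from h import *
from station import r
s=r.sense();print(s['joints'],s['time_s'])
for ex,ez,pp in((-.2,.11,60),(-.2,.06,60),(-.2,.06,40),(-.2,.0,40),(-.12,-.006,40)):
  P,R=liftpose(ex,ez,pp);print(P.round(3),delta(s,P,R).round(2))
E
```

```text
[-10.13148447  -0.71656263 -37.48849712 -19.54517683 -25.74414299
 -57.54924757] 8.0
[ 0.422 -0.182  0.165] [-0.1   0.03  0.02 -0.   -0.02 -0.03]
[ 0.422 -0.182  0.115] [ 0.89  0.02  1.76 -0.   -0.02 -0.03]
[ 0.424 -0.181  0.113] [ 0.87  0.02  1.88 -0.01 -4.02 -0.03]
[ 0.424 -0.181  0.053] [ 2.06  0.02  3.97 -0.01 -4.02 -0.03]
[ 0.503 -0.172  0.047] [-0.59  0.03  5.77 -0.01 -4.02 -0.03]
```

```bash
python3 - <<'E'
from h import *
from station import r
s=r.sense()
for ex,ez,pp in((-.18,.05,60),(-.18,.0,60),(-.17,-.014,60),(-.14,-.014,60)):
  P,R=liftpose(ex,ez,pp);print(P.round(3),delta(s,P,R).round(2))
E
```

```text
[ 0.442 -0.179  0.105] [ 0.4   0.02  2.5  -0.   -0.02 -0.03]
[ 0.442 -0.179  0.055] [ 1.39  0.02  4.23 -0.   -0.02 -0.03]
[ 0.451 -0.178  0.041] [ 1.33  0.02  4.92 -0.   -0.02 -0.03]
[ 0.481 -0.175  0.041] [ 0.29  0.03  5.52 -0.   -0.02 -0.03]
```

Call:
play_rows([
  [0.2, 0.02, 0.8, 0, 0, 0, 0],
  [0.3, 0.02, 1.6, 0, 0, 0, 0],
  [0.4, 0.02, 2.5, 0, 0, 0, 0],
  [0.7, 0.02, 3.1, 0, 0, 0, 0],
  [1, 0.02, 3.7, 0, 0, 0, 0],
  [1.33, 0.02, 4.3, 0, 0, 0, 0],
  [1.36, 0.02, 4.7, 0, 0, 0, 0],
  [1.33, 0.02, 4.92, 0, 0, 0, 0],
  [1.33, 0.02, 4.92, 0, 0, 0, 0],
])

```text
time_s: 8.9
tcp_pos: [0.4553, -0.1783, 0.0417]
ee_rot: [[-0.86, -0.12, 0.496], [-0.103, 0.993, 0.06], [-0.5, 0.0, -0.866]]
wrist_force: [0.7, 0.1, -0.0]
gripper_width: 0.009
```

```bash
python3 - <<'E'
from h import *
from station import r
import cv2
s=r.sense();print(s['joints'],s['time_s'])
for ex,ez,pp in((-.17,-.014,60),(-.14,-.014,60),(-.17,-.014,50),(-.119,-.014,60),(-.119,-.014,55)):
  P,R=liftpose(ex,ez,pp);print(P.round(3),delta(s,P,R).round(2))
q=r.capture('side')['pixels'][100:220,270:430,::-1];cv2.imwrite(f'pics/side5.png',cv2.resize(q,None,fx=4.5,fy=4.5,interpolation=2))
q=r.capture('top')['pixels'][140:260,280:440,::-1];cv2.imwrite(f'pics/top5.png',cv2.resize(q,None,fx=4.5,fy=4.5,interpolation=2))
E
```

```text
[-14.22371408  16.35469703 -34.19336182 -43.37675996 -15.1978697
 -29.17651041] 8.9
[ 0.451 -0.178  0.041] [ 0.14  0.03 -0.06  0.   -0.   -0.  ]
[ 0.481 -0.175  0.041] [-0.9   0.03  0.54  0.   -0.   -0.  ]
[ 0.452 -0.178  0.04 ] [ 0.14  0.03  0.01  0.   -2.   -0.  ]
[ 0.502 -0.172  0.041] [-1.62  0.03  0.96  0.   -0.   -0.  ]
[ 0.503 -0.172  0.041] [-1.63  0.03  0.99  0.   -1.   -0.  ]
```

View pics/side5.png

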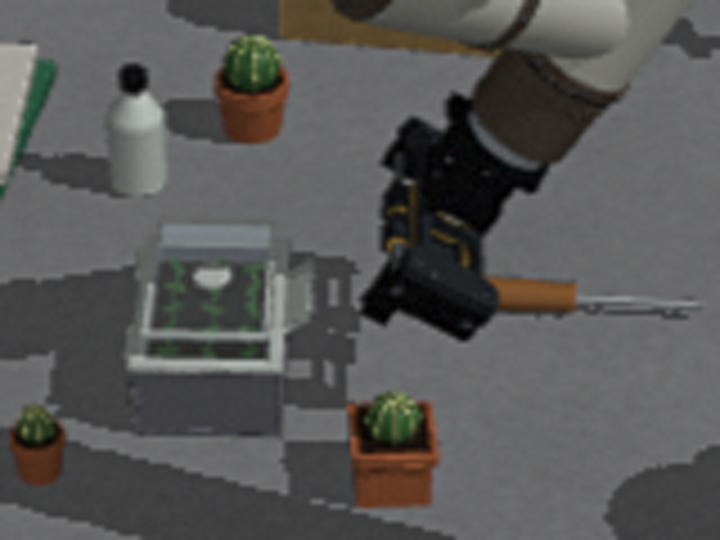

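View pics/top5.png

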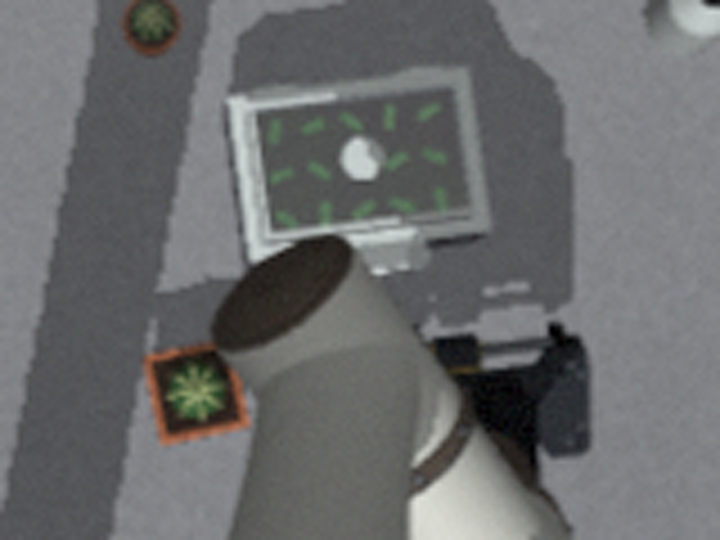

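The pot at (197,392) is clear of the gripper, and the lid is shut. The fingers are in front of the tab at its height. Moving forward beneath it.

```bash
python3 - <<'E'
from h import *
from station import r
s=r.sense()
for ex,ez,pp in((-.155,-.016,63),(-.14,-.017,64),(-.13,-.017,64),(-.121,-.017,64)):
  P,R=liftpose(ex,ez,pp);print(P.round(3),delta(s,P,R).round(2))
E
```

```text
[ 0.466 -0.176  0.04 ] [-0.34  0.01  0.32 -0.    0.61  0.  ]
[ 0.481 -0.175  0.039] [-0.84  0.01  0.65 -0.    0.81  0.  ]
[ 0.491 -0.173  0.039] [-1.19  0.01  0.85 -0.    0.81  0.  ]
[ 0.5   -0.172  0.039] [-1.5   0.01  1.03 -0.    0.81  0.  ]
```

Call:
play_rows([
  [-0.17, 0, 0.16, 0, 0.3, 0, 0],
  [-0.34, 0, 0.32, 0, 0.61, 0, 0],
  [-0.6, 0, 0.5, 0, 0.81, 0, 0],
  [-0.84, 0, 0.65, 0, 0.81, 0, 0],
  [-1.0, 0, 0.75, 0, 0.81, 0, 0],
  [-1.19, 0, 0.85, 0, 0.81, 0, 0],
  [-1.19, 0, 0.85, 0, 0.81, 0, 0],
])

```text
time_s: 9.7
tcp_pos: [0.491, -0.1734, 0.0389]
ee_rot: [[-0.892, -0.12, 0.435], [-0.108, 0.993, 0.052], [-0.439, -0.0, -0.899]]
wrist_force: [-0.5, 0.1, 0.2]
gripper_width: 0.004
```

```bash
python3 - <<'E'
from h import *
from station import r
import cv2
s=r.sense();print(s['joints'],s['time_s'],s['wrist_force'])
for ex,ez,pp in((-.13,-.017,64),(-.12,-.017,64)):
  P,R=liftpose(ex,ez,pp);print(P.round(3),delta(s,P,R).round(2))
q=r.capture('side')['pixels'][110:190,285:385,::-1];cv2.imwrite(f'pics/side6.png',cv2.resize(q,None,fx=7,fy=7,interpolation=2))
P,R=liftpose(-.13,-.017,64)
print(proj('side',P), proj('side',H-.129*TX+.016*UP))
E
```

```text
[ -7.44125154  18.88790534 -33.85658146 -27.72303187 -13.43880366
 -49.99837227] 9.7 [-0.45861523  0.07824472  0.21549261]
[ 0.491 -0.173  0.039] [ 0.01 -0.    0.   -0.    0.    0.  ]
[ 0.501 -0.172  0.039] [-0.35 -0.    0.18 -0.    0.    0.  ]
[341.77353728 170.26893303] [338.84671493 164.11103704]
```

View pics/side6.png

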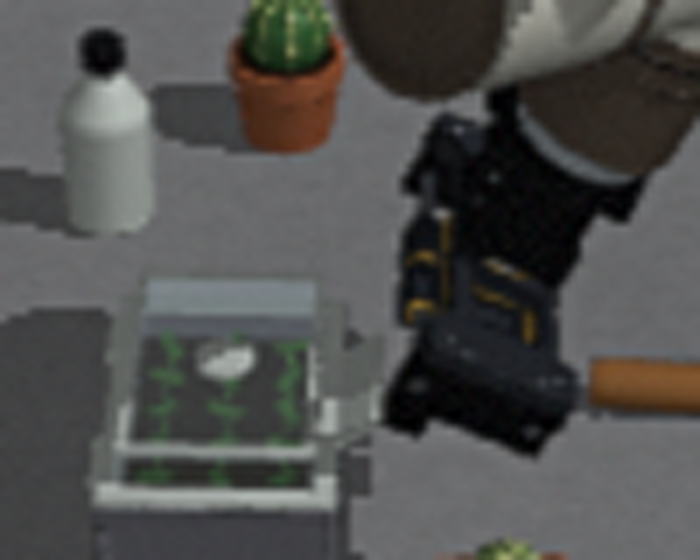

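```bash
cat >> h.py <<'E'
def arc(s,ths,p,a=-.118,b=.006,y=-.015,dz=0,dx=0):
    for th in ths:
        pp=p(th) if callable(p) else p
        ex=a*np.cos(th)+b*np.sin(th);ez=-a*np.sin(th)+b*np.cos(th)
        P,R=liftpose(ex+dx,ez+dz,pp,y);print(round(th,2),P.round(3),delta(s,P,R).round(2).tolist())
E
python3 - <<'E'
from h import *
from station import r
s=r.sense()
for ex,ez in((-.125,-.017),(-.12,-.017),(-.119,-.012),(-.119,-.006),(-.119,0)):
  P,R=liftpose(ex,ez,64);print(P.round(3),delta(s,P,R).round(2).tolist())
arc(s,np.arange(0,.36,.05),64)
E
```

```text
[ 0.496 -0.173  0.039] [-0.2, -0.0, 0.09, -0.0, -0.0, -0.0]
[ 0.501 -0.172  0.039] [-0.38, -0.0, 0.18, -0.0, -0.0, -0.0]
[ 0.502 -0.172  0.044] [-0.5, -0.0, 0.02, -0.0, -0.0, -0.0]
[ 0.502 -0.172  0.05 ] [-0.6, -0.0, -0.2, -0.0, -0.0, -0.0]
[ 0.502 -0.172  0.056] [-0.71, -0.0, -0.42, -0.0, -0.0, -0.0]
0.0 [ 0.503 -0.172  0.062] [-0.85, -0.0, -0.61, -0.0, -0.0, -0.0]
0.05 [ 0.503 -0.172  0.068] [-0.97, -0.0, -0.82, -0.0, -0.0, -0.0]
0.1 [ 0.504 -0.172  0.074] [-1.1, -0.0, -1.01, -0.0, -0.0, -0.0]
0.15 [ 0.505 -0.172  0.079] [-1.24, -0.0, -1.21, -0.0, -0.0, -0.0]
0.2 [ 0.506 -0.172  0.085] [-1.39, -0.0, -1.39, -0.0, -0.0, -0.0]
0.25 [ 0.508 -0.171  0.091] [-1.54, -0.0, -1.57, -0.0, -0.0, -0.0]
0.3 [ 0.51  -0.171  0.096] [-1.71, -0.0, -1.73, -0.0, -0.0, -0.0]
0.35 [ 0.512 -0.171  0.102] [-1.88, -0.0, -1.89, -0.0, -0.0, -0.0]
```

Call:
play_rows([
  [-0.2, 0, 0.09, 0, 0, 0, 0],
  [-0.38, 0, 0.18, 0, 0, 0, 0],
  [-0.38, 0, 0.18, 0, 0, 0, 0],
  [-0.5, 0, 0.02, 0, 0, 0, 0],
  [-0.6, 0, -0.2, 0, 0, 0, 0],
  [-0.71, 0, -0.42, 0, 0, 0, 0],
  [-0.85, 0, -0.61, 0, 0, 0, 0],
  [-0.97, 0, -0.82, 0, 0, 0, 0],
  [-1.1, 0, -1.01, 0, 0, 0, 0],
  [-1.1, 0, -1.01, 0, 0, 0, 0],
])

```text
time_s: 10.75
tcp_pos: [0.5041, -0.1715, 0.0743]
ee_rot: [[-0.892, -0.12, 0.436], [-0.108, 0.993, 0.052], [-0.439, -0.001, -0.899]]
wrist_force: [-0.8, 0.4, 1.1]
gripper_width: 0.0
```

```bash
python3 - <<'E'
from h import *
from station import r
import cv2
s=r.sense();print(s['joints'],s['time_s'],s['wrist_force'])
arc(s,np.arange(0.15,.76,.05),64)
q=r.capture('side')['pixels'][110:190,285:385,::-1];cv2.imwrite(f'pics/side7.png',cv2.resize(q,None,fx=7,fy=7,interpolation=2))
E
```

```text
[ -5.62872627  15.6793552  -33.52538068 -19.83572809 -16.21912998
 -59.5855577 ] 10.75 [-0.78410773  0.36129565  1.14067255]
0.15 [ 0.505 -0.172  0.079] [-0.12, -0.01, -0.17, -0.0, 0.01, 0.01]
0.2 [ 0.506 -0.172  0.085] [-0.27, -0.01, -0.35, -0.0, 0.01, 0.01]
0.25 [ 0.508 -0.171  0.091] [-0.43, -0.01, -0.53, -0.0, 0.01, 0.01]
0.3 [ 0.51  -0.171  0.096] [-0.59, -0.01, -0.69, -0.0, 0.01, 0.01]
0.35 [ 0.512 -0.171  0.102] [-0.77, -0.01, -0.85, -0.0, 0.01, 0.01]
0.4 [ 0.514 -0.171  0.107] [-0.95, -0.01, -1.0, -0.0, 0.01, 0.01]
0.45 [ 0.517 -0.17   0.113] [-1.14, -0.01, -1.15, -0.0, 0.01, 0.01]
0.5 [ 0.52  -0.17   0.118] [-1.33, -0.01, -1.28, -0.0, 0.01, 0.01]
0.55 [ 0.523 -0.169  0.123] [-1.54, -0.01, -1.4, -0.0, 0.01, 0.01]
0.6 [ 0.527 -0.169  0.127] [-1.74, -0.01, -1.51, -0.0, 0.01, 0.01]
0.65 [ 0.53  -0.169  0.132] [-1.96, -0.01, -1.61, -0.0, 0.01, 0.01]
0.7 [ 0.534 -0.168  0.136] [-2.18, -0.01, -1.7, -0.0, 0.01, 0.01]
0.75 [ 0.538 -0.168  0.141] [-2.4, -0.01, -1.78, -0.0, 0.01, 0.01]
```

View pics/side7.png

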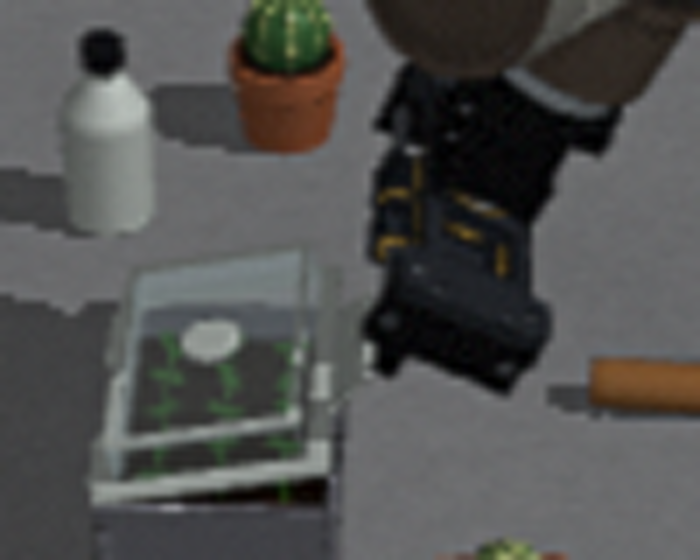

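The lid is lifting: its front edge is open at about (330,460) in the crop, and the force is about 1 N. Continuing along the arc.

Call:
play_rows([
  [-0.12, 0, -0.17, 0, 0, 0, 0],
  [-0.27, 0, -0.35, 0, 0, 0, 0],
  [-0.43, 0, -0.53, 0, 0, 0, 0],
  [-0.59, 0, -0.69, 0, 0, 0, 0],
  [-0.77, 0, -0.85, 0, 0, 0, 0],
  [-0.95, 0, -1.0, 0, 0, 0, 0],
  [-1.14, 0, -1.15, 0, 0, 0, 0],
  [-1.33, 0, -1.28, 0, 0, 0, 0],
  [-1.54, 0, -1.4, 0, 0, 0, 0],
  [-1.74, 0, -1.51, 0, 0, 0, 0],
  [-1.96, 0, -1.61, 0, 0, 0, 0],
  [-2.18, 0, -1.7, 0, 0, 0, 0],
])

```text
time_s: 12.0
tcp_pos: [0.5344, -0.1679, 0.1358]
ee_rot: [[-0.893, -0.12, 0.435], [-0.108, 0.993, 0.052], [-0.438, -0.0, -0.899]]
wrist_force: [-0.6, 0.2, -0.3]
gripper_width: 0.004
```

```bash
python3 - <<'E'
from h import *
from station import r
import cv2
s=r.sense();print(s['joints'],s['time_s'],s['wrist_force'])
arc(s,np.arange(0.75,1.31,.05),64)
q=r.capture('side')['pixels'][90:190,265:390,::-1];cv2.imwrite(f'pics/side8.png',cv2.resize(q,None,fx=6,fy=6,interpolation=2))
E
```

```text
[ -3.86664032  11.89593885 -29.26522566 -11.69094824 -23.71647578
 -69.5950339 ] 12.0 [-0.56924058  0.17701311 -0.32893851]
0.75 [ 0.538 -0.168  0.141] [-0.22, -0.01, -0.11, -0.0, -0.01, -0.0]
0.8 [ 0.543 -0.167  0.145] [-0.45, -0.01, -0.17, -0.0, -0.01, -0.0]
0.85 [ 0.547 -0.167  0.148] [-0.68, -0.01, -0.23, -0.0, -0.01, -0.0]
0.9 [ 0.552 -0.166  0.152] [-0.91, -0.01, -0.28, -0.0, -0.01, -0.0]
0.95 [ 0.557 -0.165  0.155] [-1.15, -0.01, -0.31, -0.0, -0.01, -0.0]
1.0 [ 0.562 -0.165  0.158] [-1.38, -0.01, -0.33, -0.0, -0.01, -0.0]
1.05 [ 0.567 -0.164  0.161] [-1.62, -0.01, -0.34, -0.0, -0.01, -0.0]
1.1 [ 0.572 -0.164  0.164] [-1.85, -0.01, -0.34, -0.0, -0.01, -0.0]
1.15 [ 0.578 -0.163  0.166] [-2.09, -0.01, -0.32, -0.0, -0.01, -0.0]
1.2 [ 0.583 -0.162  0.168] [-2.32, -0.01, -0.3, -0.0, -0.01, -0.0]
1.25 [ 0.589 -0.162  0.17 ] [-2.56, -0.01, -0.26, -0.0, -0.01, -0.0]
1.3 [ 0.594 -0.161  0.171] [-2.79, -0.01, -0.21, -0.0, -0.01, -0.0]
```

View pics/side8.png

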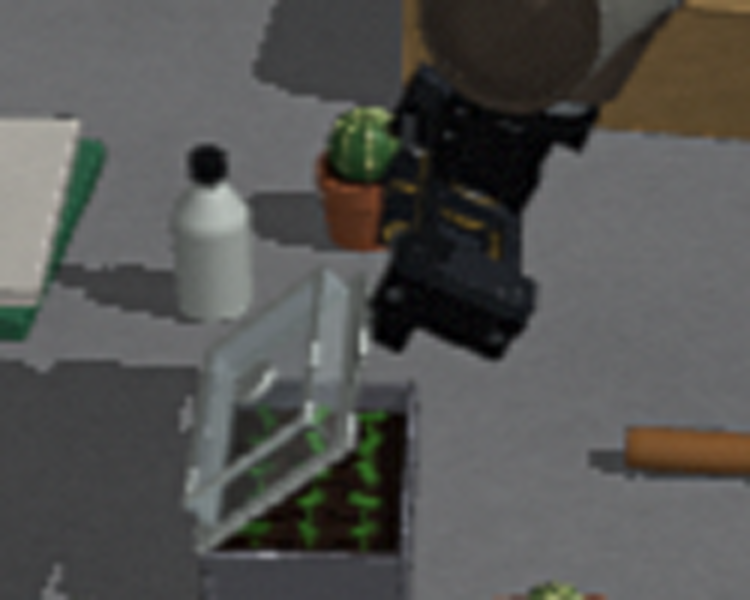

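The lid is at about 0.7 rad and tracking well. Continuing.

Call:
play_rows([
  [-0.22, 0, -0.11, 0, 0, 0, 0],
  [-0.45, 0, -0.17, 0, 0, 0, 0],
  [-0.68, 0, -0.23, 0, 0, 0, 0],
  [-0.91, 0, -0.28, 0, 0, 0, 0],
  [-1.15, 0, -0.31, 0, 0, 0, 0],
  [-1.38, 0, -0.33, 0, 0, 0, 0],
  [-1.62, 0, -0.34, 0, 0, 0, 0],
  [-1.85, 0, -0.34, 0, 0, 0, 0],
  [-2.09, 0, -0.32, 0, 0, 0, 0],
  [-2.32, 0, -0.3, 0, 0, 0, 0],
  [-2.56, 0, -0.26, 0, 0, 0, 0],
])

```text
time_s: 13.15
tcp_pos: [0.5889, -0.1614, 0.1695]
ee_rot: [[-0.893, -0.12, 0.435], [-0.108, 0.993, 0.052], [-0.438, -0.0, -0.899]]
wrist_force: [0.4, -1.2, -0.3]
gripper_width: 0.003
```

```bash
python3 - <<'E'
from h import *
from station import r
import cv2
s=r.sense();print(s['joints'],s['time_s'],s['wrist_force'])
arc(s,np.arange(1.3,1.86,.05),64)
q=r.capture('side')['pixels'][90:190,265:390,::-1];cv2.imwrite(f'pics/side9.png',cv2.resize(q,None,fx=6,fy=6,interpolation=2))
E
```

```text
[ -2.40862905  13.6518053  -21.96049406  -8.36514817 -28.9746694
 -74.30937892] 13.15 [ 0.42682203 -1.15712791 -0.30729072]
1.3 [ 0.594 -0.161  0.171] [-0.23, -0.01, 0.04, -0.0, -0.01, -0.0]
1.35 [ 0.6   -0.16   0.172] [-0.45, -0.01, 0.1, -0.0, -0.01, -0.0]
1.4 [ 0.606 -0.16   0.173] [-0.68, -0.01, 0.17, -0.0, -0.01, -0.0]
1.45 [ 0.612 -0.159  0.174] [-0.9, -0.01, 0.25, -0.0, -0.01, -0.0]
1.5 [ 0.618 -0.158  0.174] [-1.12, -0.01, 0.35, -0.0, -0.01, -0.0]
1.55 [ 0.623 -0.157  0.174] [-1.33, -0.01, 0.45, -0.0, -0.01, -0.0]
1.6 [ 0.629 -0.157  0.174] [-1.54, -0.01, 0.57, -0.0, -0.01, -0.0]
1.65 [ 0.635 -0.156  0.173] [-1.74, -0.01, 0.69, -0.0, -0.01, -0.0]
1.7 [ 0.641 -0.155  0.172] [-1.93, -0.01, 0.83, -0.0, -0.01, -0.0]
1.75 [ 0.647 -0.155  0.171] [-2.12, -0.01, 0.97, -0.0, -0.01, -0.0]
1.8 [ 0.652 -0.154  0.169] [-2.3, -0.01, 1.12, -0.0, -0.01, -0.0]
1.85 [ 0.658 -0.153  0.168] [-2.47, -0.01, 1.29, -0.0, -0.01, -0.0]
```

View pics/side9.png

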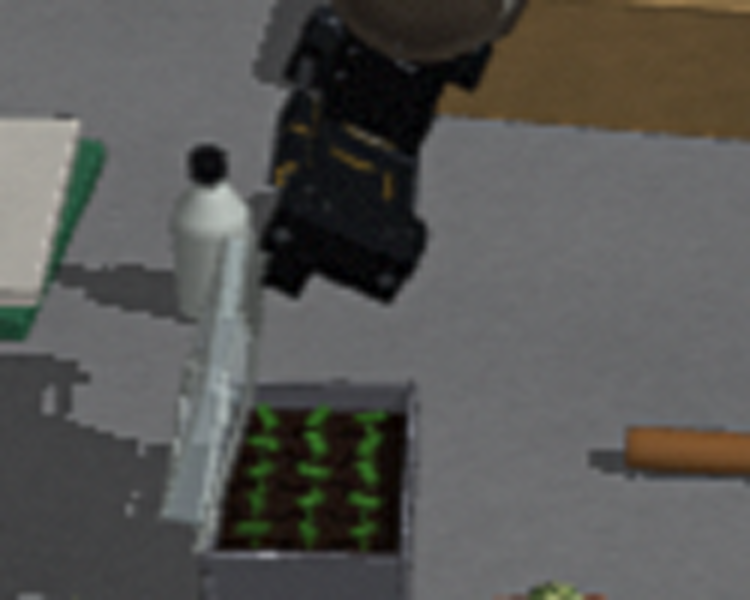

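Call:
play_rows([
  [-0.23, 0, 0.04, 0, 0, 0, 0],
  [-0.45, 0, 0.1, 0, 0, 0, 0],
  [-0.68, 0, 0.17, 0, 0, 0, 0],
  [-0.9, 0, 0.25, 0, 0, 0, 0],
  [-1.12, 0, 0.35, 0, 0, 0, 0],
  [-1.33, 0, 0.45, 0, 0, 0, 0],
  [-1.54, 0, 0.57, 0, 0, 0, 0],
  [-1.74, 0, 0.69, 0, 0, 0, 0],
  [-1.93, 0, 0.83, 0, 0, 0, 0],
  [-2.12, 0, 0.97, 0, 0, 0, 0],
  [-2.12, 0, 0.97, 0, 0, 0, 0],
])

```text
time_s: 14.3
tcp_pos: [0.6468, -0.1543, 0.1703]
ee_rot: [[-0.893, -0.12, 0.434], [-0.108, 0.993, 0.052], [-0.438, -0.0, -0.899]]
wrist_force: [-0.4, -0.1, 0.8]
gripper_width: 0.006
```

```bash
python3 - <<'E'
from h import *
from station import r
import cv2
s=r.sense();print(s['joints'],s['time_s'],s['wrist_force'])
P=s['tcp_pos']
for k,u in((-.05,.0),(-.15,.04),(-.2,.08)):print(delta(s,P+k*TX+u*UP,s['ee_rot']).round(2).tolist())
q=r.capture('side')['pixels'][90:190,265:390,::-1];cv2.imwrite(f'pics/side10.png',cv2.resize(q,None,fx=6,fy=6,interpolation=2))
E
```

```text
[ -1.30745403  18.34956536 -15.45444777  -7.00740767 -30.66896934
 -76.58596162] 14.3 [-0.41249665 -0.06282088  0.82185184]
[1.8, 0.0, -0.88, 0.0, 0.0, 0.0]
[4.7, 0.0, -4.06, 0.0, 0.0, 0.0]
[5.79, 0.0, -6.38, 0.0, 0.0, 0.0]
```

View pics/side10.png

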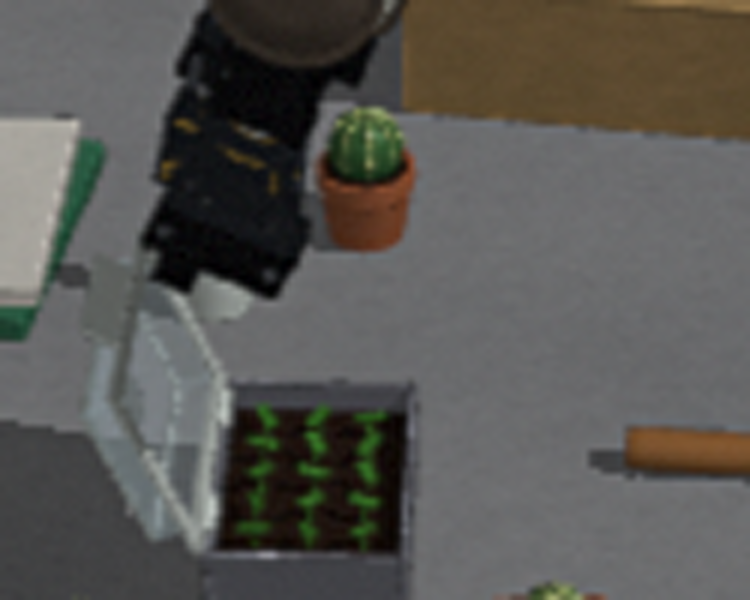

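The lid has gone over to its stop. Backing the tool off and up, clear of everything.

Call:
play_rows([
  [0.5, 0, -0.25, 0, 0, 0, 0],
  [1.1, 0, -0.55, 0, 0, 0, 0],
  [1.8, 0, -0.88, 0, 0, 0, 0],
  [2.8, 0, -1.9, 0, 0, 0, 0],
  [3.8, 0, -3, 0, 0, 0, 0],
  [4.7, 0, -4.06, 0, 0, 0, 0],
  [5.3, 0, -5.2, 0, 0, 0, 0],
  [5.79, 0, -6.38, 0, 0, 0, 0],
  [5.79, 0, -6.38, 0, 0, 0, 0],
  [5.79, 0, -6.38, 0, 0, 0, 0],
])

```text
time_s: 15.35
tcp_pos: [0.4468, -0.1784, 0.2513]
ee_rot: [[-0.892, -0.119, 0.437], [-0.107, 0.993, 0.052], [-0.44, -0.0, -0.898]]
wrist_force: [-0.2, -0.6, -0.0]
gripper_width: 0.008
```

```bash
python3 - <<'E'
from h import *
from station import r
import cv2
s=r.sense();print(s['tcp_pos'],s['time_s'],s['wrist_force'])
for c in('side','top'):
    q=r.capture(c)['pixels'];cv2.imwrite(f'pics/{c}11.png',cv2.resize(q[90:310,200:470,::-1],None,fx=2.9,fy=2.7,interpolation=2))
    for n in ['square_pot','thimble_pot','globe_pot','spray_can','dibber','saucer','feed_jar','stalk_pot']:
        o=r.spot_in(c,n);print(c,n,[(np.round(q['centre'],3).tolist(),round(q['score'],2)) for q in o[:1]])
# expected pixels of lid tab end for angles
for th in(1.6,1.85,1.95):
    x,z=-.129,.016;ex=x*np.cos(th)+z*np.sin(th);ez=-x*np.sin(th)+z*np.cos(th)
    print(th,[((proj('side',H+ex*TX+ez*UP+y*TY)-[200,90])*[2.9,2.7]).round() for y in(-.036,.036)])
E
```

```text
[ 0.44682767 -0.17841267  0.25131294] 15.35 [-0.20461093 -0.5514473  -0.01012188]
side square_pot [([0.417, -0.018, 0.053], 0.61)]
side thimble_pot [([0.668, 0.002, 0.03], 0.5)]
side globe_pot [([0.596, -0.449, 0.051], 0.81)]
side spray_can [([0.672, -0.36, 0.053], 0.69)]
side dibber [([0.345, -0.251, 0.021], 0.55)]
side saucer [([0.334, 0.16, 0.013], 0.84)]
side feed_jar [([0.417, -0.016, 0.054], 0.72)]
side stalk_pot [([0.599, 0.485, 0.065], 0.96)]
top square_pot [([0.426, -0.042, 0.05], 0.75)]
top thimble_pot [([0.666, -0.011, 0.037], 0.72)]
top globe_pot [([0.587, -0.463, 0.067], 0.78)]
top spray_can [([0.671, -0.367, 0.078], 0.7)]
top dibber [([0.581, 0.181, 0.078], 0.45)]
top saucer [([0.332, 0.166, 0.006], 0.88)]
top feed_jar [([0.664, 0.36, 0.085], 0.57)]
top stalk_pot [([0.601, 0.463, 0.062], 0.78)]
1.6 [array([271., 103.]), array([264., 138.])]
1.85 [array([243., 109.]), array([235., 144.])]
1.95 [array([233., 113.]), array([225., 147.])]
```

View pics/side11.png

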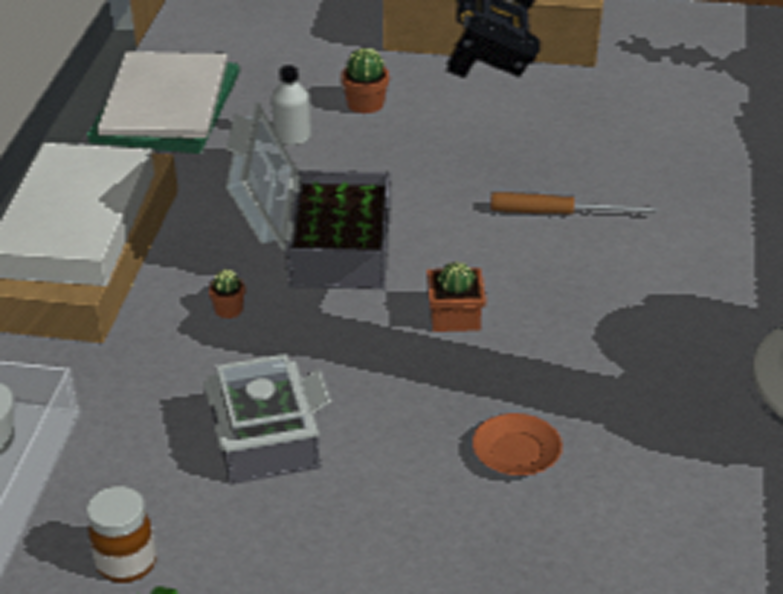

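View pics/top11.png

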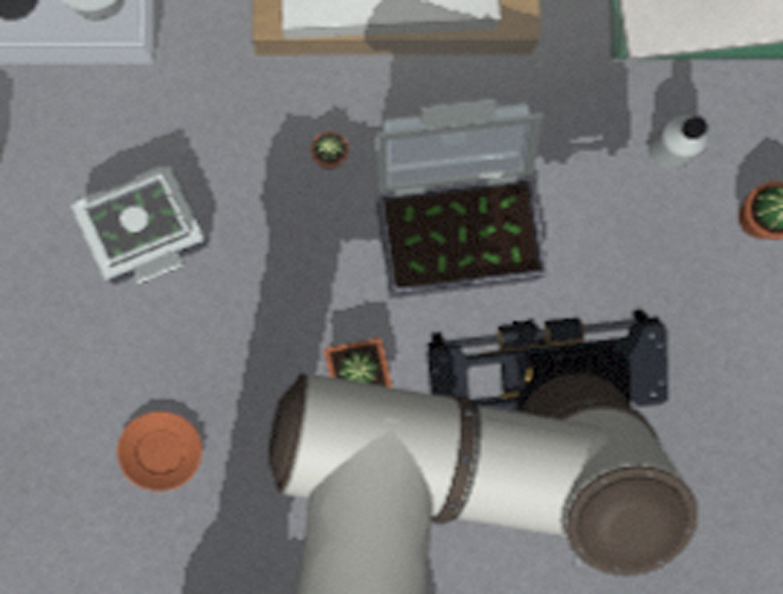

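The lid tab's end shows at (232,118)–(228,152), which matches 1.95 rad. The pot stands upright at tray y ≈ 0.125, and the bystanders and small lid are unchanged. Handing in.

```bash
python3 -c "
from station import r
print(r.finish_job())"
```

```text
the job is handed in; nothing more can be done
None
```

I pushed the square pot left along the surface with shut, tilted fingers, touching it low under the rim. Then I swung the larger lid up with a fingertip under its tab until it fell back, moved the arm clear, and handed in at about 16 s. The hand-in gave no verdict.

What the last checks showed:
- **Lid:** the tab end in the side view matches an angle of about 1.95 rad, which is the stop. I judged this from the picture, as the joint value cannot be read directly.
- **Pot:** it stands upright with its centre about 125 mm left of the tray's centre (over 100 mm is required). The side network put it about 20 mm further left, but the rim corners and the top view agree on 125 mm, and either value passes.
- **Forces:** the wrist force stayed under 2 N at every reading taken while pushing or lifting.
- **Everything else:** the small lid looks shut, and the other things are within a few mm of where they started. Two detections in the last check were clearly wrong (the dibber from the top, the feed jar from the side). The other camera and the pictures show both in place.

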